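# Tighten a photometer's filter ring with a two-pin spanner

### The job

The brass ring that holds the filter in the photometer's port is only finger-tight: take the two-pin spanner from its blue stand, find the ring's two holes with its pins, and turn the ring clockwise until it is home and comes up firm. Press and twist gently: do not jab the pins on the ring and do not force it past firm. Then put the spanner back upright on its stand, pins inside it, let go, and leave everything else where it is.

Things in the scene. Friction and masses are not known exactly. Their poses are not given: they have to be found in the camera images.
- photometer: white bench photometer, fixed, 220 x 120 mm, 60 mm high, a box with a grey plate at the robot's end and display and buttons at the far end. Origin on the bench right below the axis of its round port; x runs along its length towards the display (the box spans x -60 to 160 mm, y -60 to 60 mm), z up
- port (a point): point on the port's axis at the height of the brass ring's upper face, 52 mm above the bench (8 mm below the top plate, in a round 62 mm opening). Axes as the photometer's. The ring has a 24 mm opening over the amber filter and two opposite holes 10 mm wide, each 22 mm from the axis, 6.5 mm deep. The line through them lies (0.65 - ring value) rad counter-clockwise from x, give or take 0.35: look or feel for it
- ring (a joint): the brass retaining ring, turning about the port's vertical axis; value in rad, growing as it turns clockwise seen from above; starts at 0.1 to 0.5, home at 1.2. Stiff to turn (about 0.15 N m); at 1.2 it stops against a springy seal: turning the spanner further meets about 4 N m per rad; at more than 0.9 N m (some 0.2 rad past the stop) the pins bear too hard and spoil it. Its thread starts at a different angle each time (see port)
- spanner: two-pin spanner, 0.15 kg, pins down on its stand: steel disc 70 mm wide, 8 mm thick; under it two pins 6 mm thick, 16 mm long, at x = -22 and 22 mm; above it a neck 16 mm thick and a red grip block 50 mm long (x), 16 mm thick (y), 34 to 64 mm above the origin. Origin: centre of the disc's underside, z up. With its pins bottomed in the ring the disc clears the top plate by 1.5 mm
- spanner_tips (a point): point midway between the tips of the spanner's two pins, 16 mm below the spanner's origin
- stand: blue upright tube fixed on the bench, 78 mm outer and 60 mm inner diameter, 30 mm high, open at the top: the spanner's disc rests on its rim with the pins hanging inside. Origin at the centre of its underside
- stand_top (a point): centre of the stand's rim, 30 mm above the bench; the spanner's origin lies here when it stands in place
- beaker: glass beaker, 72 mm wide, 85 mm high, loose; origin under its centre. It and the stand may be on either side of the photometer. Leave alone
- vial_blue: small blue jar with a white cap and label, 28 mm wide, 60 mm high; origin under its centre. Leave alone
- vial_yellow: small yellow jar with a white cap and label, 28 mm wide, 60 mm high; origin under its centre. Leave alone
- spare_ring: spare plain brass ring lying flat on the bench, 62 mm wide, 6 mm high; origin under its centre. Leave alone
- wash_bottle: white bottle with red cap, 70 mm wide, 170 mm high; origin under its centre. Leave alone
- tube_brush: brush lying on the bench. Leave alone
- filter_disc: green glass filter disc, 25 mm wide, 5 mm thick, flat on the bench; origin under its centre. Leave alone
Things that resemble listed ones, but are neither listed nor needed, are in the scene too. What is shaped like the spanner but purple is not meant.

How it is judged:
On the way, in this order (a step that is already met when the one before it is completed fails the run):
1. both pins of the spanner are in the ring's holes, at least 3 mm deep (z of spanner_tips in the frame of port below -0.003 m and horizontal distance between spanner_tips and port below 0.005 m), for 0.2 s.
2. the ring is turned home (1.17 rad or more) with the spanner in it (all of step 1 and value of joint ring above 1.17 rad), for 0.1 s.
At the end, for the whole second after the job is handed in: The ring is home (value above 1.17 rad) and the spanner stands released and at rest on its stand: its origin within 8 mm of the rim's centre horizontally and 3 mm in height, upright within 0.06 rad (value of joint ring above 1.17 rad and horizontal distance between spanner and stand_top below 0.008 m and z of spanner in the frame of stand_top between -0.003 and 0.003 m and angle between spanner's own z axis and vertical below 0.06 rad and linear speed of spanner below 0.02 m/s); the robot touches nothing.
It fails at once if the spanner bears on the photometer or its ring with more than 45 N in all, pressing or twisting (contact force between spanner and photometer above 45 N).
It fails at once if a bystander is moved by more than 20 mm (distance of any of beaker, vial_blue, vial_yellow, spare_ring, wash_bottle, tube_brush, filter_disc from where it was at the start of the episode above 0.02 m).
It also fails if it takes over 72 s, if anything falls off the work surface, if the arm or the gripper's body presses on something with over 40 N, if the wrist force passes 120 N, or if a joint passes its speed limit or range.

### The arm

A 7-joint arm with a two-finger parallel gripper is mounted at the origin on the work surface. World frame = base frame: x ahead of the robot, y to its left, z up, the work surface at z = 0. Lengths are in m, angles in rad, forces in N, time in s.
With the tool pointing down it reaches from about 0.425 to 0.825 m from the base axis. Payload 3.6 kg.
Tool frame: the origin (TCP) lies where the fingers leave the gripper's body, on its centre line; the fingertips stand 73 mm ahead of it and the grasp point (between the pads) lies 54 mm ahead of it; z points along the fingers, y is the line along which they close (so a half turn about z gives the same grasp; the last joint's range is limited). The gripper opens to 85 mm and grips with 20 to 120 N. Pads are 22 mm wide; open, the fingers measure 114 mm over their backs; the gripper's body (76 mm by 85 mm) begins 54 mm behind the grasp point. The pads swing forward as they close: fully open they stand 13 mm farther back than shut.
Start: joints at [-1.161, 0.615, -0.013, 1.423, 0.008, 1.103, -0.04], TCP at [0.275, 0.589, 0.304] pointing down, gripper open.
Joint ranges: [-3.12, 3.12], [-0.3, 2.06], [-1.34, 1.32], [0.26, 2.42], [-1.36, 4.5], [0.01, 1.98], [-2.84, 2.84]. Speed limits (rad/s): [2.79, 2.79, 3.14, 3.14, 3.14, 3.14, 3.14].

### API

Orientations are given as a unit quaternion [x, y, z, w].
In Python, from station import arm, snapshot, camera_info, ticket gives the robot as it stands. Calls block until the motion is done:
- arm.movep(position, orientation): joint-space move of the TCP to a pose.
- arm.line_to(position, velocity=0.15, ori=None): straight line of the TCP; ori=None keeps the orientation; velocity is the mean speed in m/s.
- arm.move_j(angles): joint-space move.
- arm.move_gripper(opening, effort=None): opening from 0.0 (shut) to 1.0 (fully open); effort is the grip in N (None keeps the last); returns when the fingers have stopped.
- arm.pause(seconds).
- arm.ik(position, orientation): joint angles nearest the present ones, or None.
- snapshot(name): name is "scene" or "top" or "wrist"; returns the picture (384x512x3 uint8, blue, green, red); there is no depth.
- camera_info(name): a dict with "fx", "fy", "cx", "cy" (pixels), "R" (3x3) and "t" (3): a world point X has camera coordinates R X + t; the wrist camera has in their place "T_tool_cam" (4x4, takes a point from camera to tool coordinates, whose origin is the TCP and whose axes are the flange's). Camera axes: x right, y down, z forward; pixel columns grow to the right and rows downward; lengths in m; the calibration is good to about 2 mm. The wrist camera is an equidistant fisheye: a pixel r from the principal point sees the ray r / f radians off the axis. A picture is of the moment at which its call begins: read the wrist's pose just before it. camera_info takes no time and is no camera call.
A pose or a line that the arm cannot do raises arm.MotionError and nothing moves.
- ticket.finish_job(): hands the job in; it is judged then, once.
Readings, each from a call of its own:
- arm.read_time(): time.
- arm.read_joint_positions(): joint angles.
- arm.read_dq(): joint speeds.
- arm.read_effort(): joint torques, N m.
- arm.read_tool_pos(): TCP position.
- arm.read_eef_rot(): TCP orientation.
- arm.read_ft_force(): force on the tool from outside, world axes, zero at the start.
- arm.read_wrist_torque(): the same for the moment, N m.
- arm.read_opening(): opening from 0.0 (shut) to 1.0 (fully open).
- arm.read_finger_force(): force on a finger pad.
Only numpy, scipy, OpenCV 4.12 (cv2) and the standard library are available. Lean on these libraries where they do the work, as an engineer would, in place of code of your own. Each camera call takes 0.05 s, during which the arm holds its last target. There are 200 camera calls.

## Working session

There is one attempt and no reset: what is moved stays moved. The work goes in short steps, each a Python script; the robot and the scene stay as the last script left them, time stands still between calls to the robot, and variables do not carry over. Pictures are saved under pics/ and viewed, at most 10 in all, crops included, and the job is handed in when it is done.

```bash
ls; mkdir -p pics
python3 - <<'E'
from station import arm, snapshot, camera_info
import cv2
for n in("scene","top","wrist"):
    im=snapshot(n); cv2.imwrite(f"pics/{n}0.png",im); print(n,camera_info(n))
import numpy as np
a=cv2.imread("pics/top0.png");cv2.imwrite("pics/top0b.png",cv2.resize(a,(800,600),interpolation=cv2.INTER_CUBIC))
print(arm.read_time(),arm.read_tool_pos(),arm.read_eef_rot())
E
```

```text
pics
scene {'fx': 497.07020153798163, 'fy': 497.07020153798163, 'cx': 252.7115985720025, 'cy': 187.04202543017482, 'R': array([[-0.8638808 ,  0.50310365, -0.02442714],
       [ 0.30332599,  0.48090068, -0.82263472],
       [-0.4021235 , -0.71806772, -0.56804528]]), 't': array([ 0.47571191, -0.09197305,  1.64343214])}
top {'fx': 425.62823626929077, 'fy': 425.62823626929077, 'cx': 259.9429645318956, 'cy': 192.09025167953325, 'R': array([[-0.01323437, -0.99960407,  0.02483069],
       [-0.99830506,  0.01180154, -0.05698884],
       [ 0.05667323, -0.02554282, -0.99806598]]), 't': array([-0.00714809,  0.5326858 ,  1.38311233])}
wrist {'fx': 297.3186396354542, 'fy': 297.3186396354542, 'cx': 251.12079419727306, 'cy': 190.35895125750244, 'T_tool_cam': array([[-1.76550881e-05, -9.61866605e-01, -2.73518983e-01,
         6.96439038e-02],
       [ 9.99999774e-01,  1.66763241e-04, -6.50993487e-04,
        -3.44882168e-04],
       [ 6.71781807e-04, -2.73518933e-01,  9.61866385e-01,
        -6.92901807e-02],
       [ 0.00000000e+00,  0.00000000e+00,  0.00000000e+00,
         1.00000000e+00]])}
0.15 [0.2747587  0.58858369 0.30298438] [ 2.16622074e-01  9.76255021e-01 -9.81526698e-04 -2.19370810e-04]
```

View pics/top0b.png

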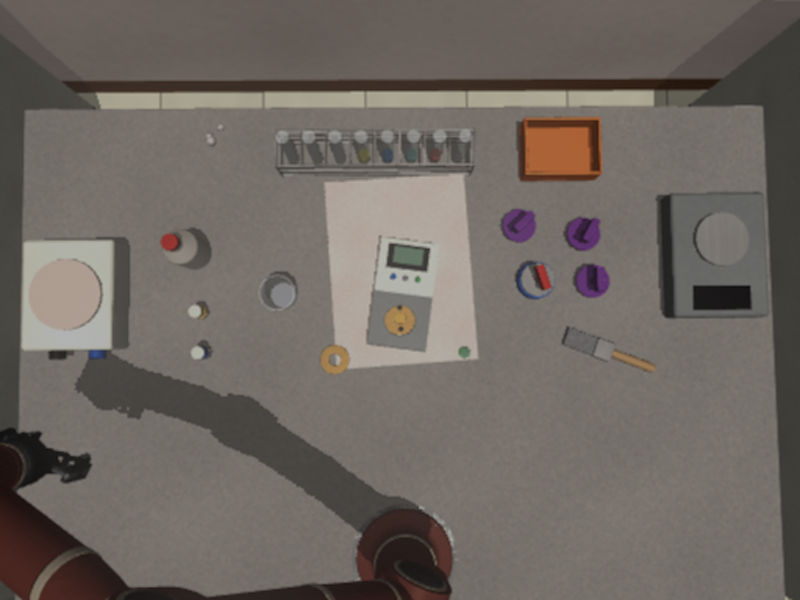

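View pics/scene0.png

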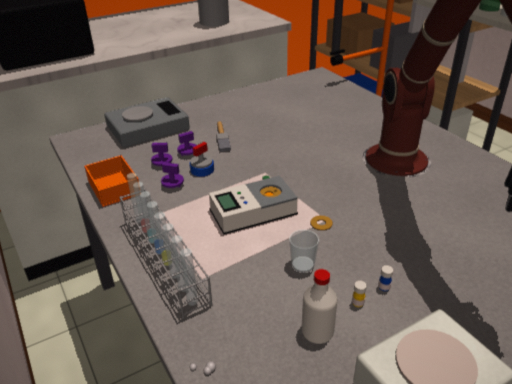

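The top view (800-scale) shows one red grip on a blue ring at (541,278). Three purple lookalikes are at (519,225), (583,234) and (593,280). The photometer port is at (400,320), and the plain spare ring is at (335,359). My choice is the red grip on the blue stand, which I'll check close up with the wrist camera.

```bash
cat > h.py <<'E'
from station import arm, snapshot, camera_info, ticket
import numpy as np, cv2
from scipy.spatial.transform import Rotation as R
def down(yaw): return (R.from_euler('z',yaw)*R.from_euler('x',np.pi)).as_quat()
def ray(n,u,v,pose=None):
    c=camera_info(n)
    if n=="wrist":
        p,q=pose; d=np.array([u-c['cx'],v-c['cy']]); r=np.hypot(*d); th=r/c['fx']
        k=np.r_[d/max(r,1e-9)*np.sin(th),np.cos(th)]; T=c['T_tool_cam']; Rt=R.from_quat(q).as_matrix()
        return Rt@T[:3,3]+p, Rt@T[:3,:3]@k
    k=np.array([(u-c['cx'])/c['fx'],(v-c['cy'])/c['fy'],1]); return -c['R'].T@c['t'], c['R'].T@k
def px2w(n,u,v,z,pose=None):
    o,d=ray(n,u,v,pose); return o+d*(z-o[2])/d[2]
def shot(name,crop=None,scale=1):
    pose=(np.array(arm.read_tool_pos()),np.array(arm.read_eef_rot())); im=snapshot("wrist")
    cv2.imwrite(f"pics/{name}_raw.png",im); np.savez(f"pics/{name}.npz",p=pose[0],q=pose[1])
    if crop: x0,y0,x1,y1=crop; im=im[y0:y1,x0:x1]
    cv2.imwrite(f"pics/{name}.png",cv2.resize(im,None,fx=scale,fy=scale,interpolation=cv2.INTER_CUBIC)); return pose
E
python3 - <<'E'
from h import *
s=.64
for nm,u,v,z in[("grip",541,277,.094),("stand",535,281,.03),("port",400,320,.052),("bodyNE",438,241,.06),("bodySW",368,343,.06),("p1",519,225,.03),("p3",593,280,.03),("bottle",180,245,.1),("brush",585,343,.0)]: print(nm,px2w("top",u*s,v*s,z).round(3))
E
```

```text
grip [ 0.571 -0.282  0.094]
stand [ 0.569 -0.284  0.03 ]
port [0.49  0.    0.052]
bodyNE [ 0.651 -0.08   0.06 ]
bodySW [0.444 0.066 0.06 ]
p1 [ 0.687 -0.253  0.03 ]
p3 [ 0.569 -0.406  0.03 ]
bottle [0.642 0.432 0.1  ]
brush [ 0.437 -0.394  0.   ]
```

Run:
```python
from h import *
arm.movep([.49,0,.24],down(np.pi)); print(arm.read_joint_positions(),arm.read_time()); arm.pause(.2)
print(shot("port",(130,60,390,320),2.3))
arm.movep([.571,-.282,.26],down(np.pi)); arm.pause(.2); print(shot("span",(100,60,420,300),2.4),arm.read_time(),arm.read_joint_positions())
```

```text
[-0.03956442  0.45318467 -0.00979     1.95606703  0.0055499   0.73180566
  1.52010058] 2.4
(array([0.49013143, 0.00069224, 0.23999126]), array([-6.29524232e-04,  9.99999793e-01,  1.17232351e-04,  5.52653134e-05]))
(array([ 0.57157341, -0.27973434,  0.26013462]), array([-1.67849702e-03,  9.99998433e-01,  5.56630326e-04,  7.83321151e-05])) 4.0333 [ 4.21334948e-01  6.33708638e-01  8.38686592e-04  1.52204457e+00
 -1.47886302e-03  9.86066491e-01  1.99629519e+00]
```

View pics/port.png

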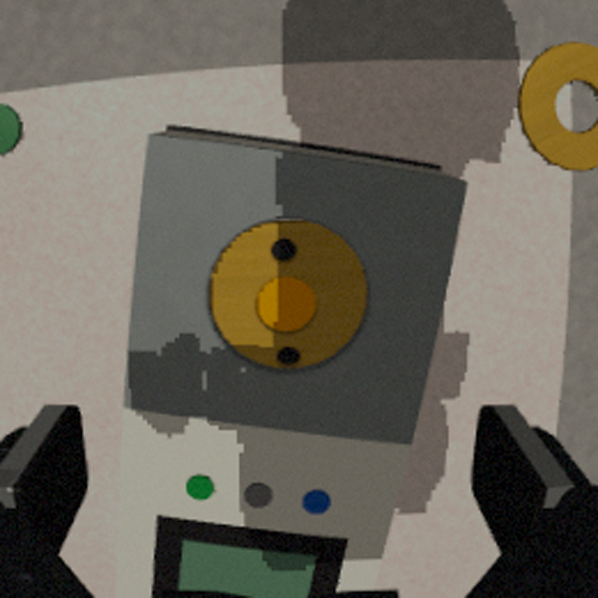

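View pics/span.png

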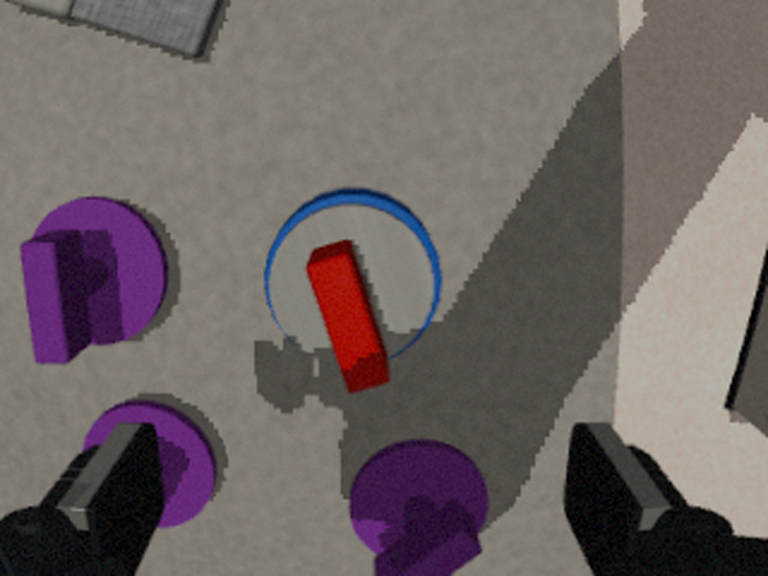

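The port crop shows the ring holes at (284,250) and (288,356), with the filter centre near (287,304). The spanner crop confirms a red grip on a steel disc in the blue stand. Its top face corners are at about (308,268), (355,257), (388,380) and (350,392), and the purple lookalikes sit clear of it.

Run:
```python
from h import *
def w(nm,u,v,z,x0,y0,s):
    d=np.load(f"pics/{nm}.npz"); return px2w("wrist",x0+(u+.5)/s-.5,y0+(v+.5)/s-.5,z,(d['p'],d['q']))
P=lambda u,v,z:w("port",u,v,z,130,60,2.3)
S=lambda u,v,z:w("span",u,v,z,100,60,2.4)
a,b=P(284,250,.052),P(288,356,.052); d=b-a; print("holes",a,b,np.linalg.norm(d),(a+b)/2,np.arctan2(d[1],d[0]))
print("filter",P(287,304,.044), "ringL/R",P(210,294,.06),P(368,294,.06),"top/bot",P(289,218,.06),P(289,370,.06))
c=[P(*k,.06) for k in[(148,134),(466,182),(411,443),(124,407)]]; print("plate",np.round(c,4)); d=(c[3]-c[0]+c[2]-c[1]); print(np.arctan2(d[1],d[0]))
print('port from corners', (c[0]+c[1])/2+.06*d[:2].tolist().__class__ and None)
m=(c[0]+c[1])/2; u=d/np.linalg.norm(d); print(m+.06*u)
g=[S(*k,.094) for k in[(308,268),(355,257),(388,380),(350,392)]]; print("grip",np.round(g,4),np.mean(g,0)); d=(g[3]-g[0]+g[2]-g[1])/2; print(np.linalg.norm(d),np.arctan2(d[1],d[0]))
print("stand",S(266,280,.03),S(441,280,.03),S(353,188,.03))
# raw colour centroid
im=cv2.imread("pics/span_raw.png").astype(int); M=(im[...,2]>120)&(im[...,0]<70)&(im[...,1]<70); v,u=np.nonzero(M); print(M.sum(),u.min(),u.max(),v.min(),v.max())
im=im[120:230,190:280]; cv2.imwrite("pics/spanz.png",cv2.resize(im.astype(np.uint8),None,fx=5,fy=5,interpolation=cv2.INTER_CUBIC))
im=cv2.imread("pics/port_raw.png")[140:235,205:305]; im=np.clip(im*2.,0,255).astype(np.uint8)
cv2.imwrite("pics/portz.png",cv2.resize(im,None,fx=6,fy=6,interpolation=cv2.INTER_CUBIC))
z1=cv2.imread("pics/spanz.png"); z2=cv2.imread("pics/portz.png");
```

```text
holes [0.47333042 0.00219764 0.052     ] [0.51662807 0.00394008 0.052     ] 0.04333269366088884 [0.49497925 0.00306886 0.052     ] 0.04022145447584576
filter [0.49721906 0.00353045 0.044     ] ringL/R [ 0.48868134 -0.02586578  0.06      ] [0.48859181 0.03412769 0.06      ] top/bot [0.45962769 0.00395135 0.06      ] [0.51949854 0.00425533 0.06      ]
plate [[ 0.428  -0.0476  0.06  ]
 [ 0.4451  0.0701  0.06  ]
 [ 0.5526  0.0551  0.06  ]
 [ 0.5364 -0.0628  0.06  ]]
-0.13876094412376183Traceback (most recent call last):
  File "<stdin>", line 9, in <module>
TypeError: unsupported operand type(s) for *: 'float' and 'type'
```

Run:
```python
from h import *
def w(nm,u,v,z,x0,y0,s):
    d=np.load(f"pics/{nm}.npz"); return px2w("wrist",x0+(u+.5)/s-.5,y0+(v+.5)/s-.5,z,(d['p'],d['q']))
S=lambda u,v,z:w("span",u,v,z,100,60,2.4)
g=[S(*k,.094) for k in[(308,268),(355,257),(388,380),(350,392)]]; print("grip",np.round(g,4),np.mean(g,0)); d=(g[3]-g[0]+g[2]-g[1])/2; print(np.linalg.norm(d),np.arctan2(d[1],d[0]))
print("stand",S(266,280,.03),S(441,280,.03),S(353,188,.03))
im=cv2.imread("pics/span_raw.png")[135:225,205:290]
a=cv2.resize(im,(400,424),interpolation=cv2.INTER_CUBIC)
im=cv2.imread("pics/port_raw.png")[150:230,215:295]; im=np.clip(im*1.8,0,255).astype(np.uint8)
b=cv2.resize(im,(400,400),interpolation=cv2.INTER_CUBIC); b=cv2.copyMakeBorder(b,0,24,0,0,0)
cv2.imwrite("pics/zz.png",np.hstack([a,b]))
```

```text
grip [[ 0.5528 -0.2987  0.094 ]
 [ 0.549  -0.2828  0.094 ]
 [ 0.5931 -0.2711  0.094 ]
 [ 0.5977 -0.2846  0.094 ]] [ 0.57313397 -0.28427631  0.094     ]
0.04637613105828795 0.2816185572588174
stand [ 0.57191297 -0.32207112  0.03      ] [ 0.57169939 -0.24629592  0.03      ] [ 0.53214022 -0.28435262  0.03      ]
```

View pics/zz.png

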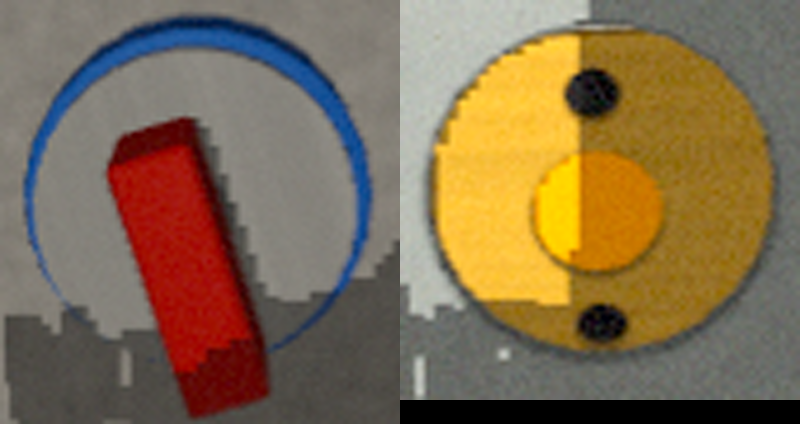

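The crop shows the holes as clean dark discs at right-panel (192,92) and (202,323). The stand and grip agree to about 2 mm. I'll take matched views with the camera straight above each target so calibration bias cancels.

Run:
```python
from h import *
out=[]
for nm,c,y in(("s2",[.572,-.284,.094],np.pi+.29),("p2",[.494,.003,.052],np.pi+.04)):
    t=np.array([np.cos(y),np.sin(y),0])
    arm.movep(np.array(c)-.07*t+[0,0,.17],down(y)); arm.pause(.3); pose=shot(nm)
    # project target centre to choose crop
    ci=camera_info("wrist"); T=np.linalg.inv(ci['T_tool_cam']); pt=R.from_quat(pose[1]).as_matrix().T@(np.array(c)-pose[0]); k=T[:3,:3]@pt+T[:3,3]
    th=np.arctan2(np.hypot(k[0],k[1]),k[2]); uv=np.array([ci['cx'],ci['cy']])+k[:2]/np.hypot(k[0],k[1])*th*ci['fx']
    o=np.maximum((uv-50).astype(int),0); print(nm,pose,uv,o)
    im=cv2.imread(f"pics/{nm}_raw.png")[o[1]:o[1]+100,o[0]:o[0]+100]
    im=np.clip(im*(1.6 if nm=="p2" else 1),0,255).astype(np.uint8)
    im=cv2.resize(im,None,fx=4,fy=4,interpolation=cv2.INTER_CUBIC); out.append(cv2.copyMakeBorder(im,0,400-im.shape[0],0,400-im.shape[1],0))
cv2.imwrite("pics/z2.png",np.hstack(out)); print(arm.read_time())
```

```text
s2 (array([ 0.63823457, -0.26481168,  0.26425952]), array([-1.43711068e-01,  9.89619591e-01, -3.14130027e-04, -3.09590476e-04])) [252.02175366 109.31217201] [202  59]
p2 (array([0.56428688, 0.00475477, 0.2219905 ]), array([-1.91427727e-02,  9.99816736e-01, -1.58988956e-04,  1.55282210e-04])) [252.76597574 107.35175615] [202  57]
6.2083
```

View pics/z2.png

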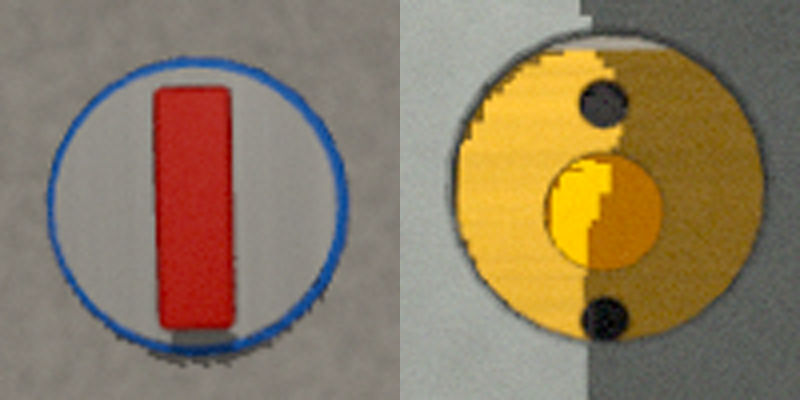

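In the left panel the grip top spans (154,88), (231,87), (236,328), (162,330). In the right panel the hole centres are (203,104) and (205,319), and the filter centre (204,211) agrees with their midpoint. Next I compute the poses and grasp the spanner.

```bash
cat > calc.py <<'E'
from h import *
def w(nm,u,v,z,x0,y0,s):
    d=np.load(f"pics/{nm}.npz"); return px2w("wrist",x0+(u+.5)/s-.5,y0+(v+.5)/s-.5,z,(d['p'],d['q']))
S=lambda u,v,z:w("s2",u,v,z,202,59,4)
P=lambda u,v,z:w("p2",u,v,z,202,57,4)
g=np.array([S(*k,.094) for k in[(154,88),(231,87),(236,329),(162,331)]]); G=g.mean(0); d=g[3]-g[0]+g[2]-g[1]; GY=np.arctan2(d[1],d[0])
ST=np.mean([S(48,206,.03),S(348,206,.03),S(200,57,.03),S(200,355,.03)],0)
a,b=P(203,104.5,.052),P(205,319,.052); H=(a+b)/2; HY=np.arctan2(*(b-a)[1::-1])
E
python3 - <<'E'
from calc import *
print("grip",G,GY,np.linalg.norm(d)/2,np.linalg.norm(g[0]-g[1]),"stand",ST,"port",H,HY,np.linalg.norm(b-a))
y=np.pi+GY
arm.move_gripper(.7)
arm.movep([G[0],G[1],.22],down(y)); arm.line_to([G[0],G[1],.133],.08); arm.pause(.2)
print(arm.read_tool_pos(),arm.read_ft_force(),arm.read_wrist_torque())
arm.move_gripper(0,90); arm.pause(.2)
print(arm.read_tool_pos(),R.from_quat(arm.read_eef_rot()).as_euler('zyx'),arm.read_opening(),arm.read_finger_force(),arm.read_ft_force(),arm.read_time())
E
```

```text
grip [ 0.57358516 -0.28487602  0.094     ] 0.3146998403090134 0.049064426512915545 0.015235670206047828 stand [ 0.57306502 -0.28439419  0.03      ] port [0.4957922 0.0029624 0.052    ] 0.04796209349935225 0.043273809385178566
[ 0.57380072 -0.28500001  0.13352933] [-0.94453066  0.84853957 -0.97689053] [-0.00022595  0.00969567  0.05153618]
[ 0.57377274 -0.28496414  0.13324705] [2.82697369e+00 5.27510764e-04 3.14136699e+00] 0.17449034899738547 87.95943975448608 [0.19304852 0.57171005 1.75647324] 9.8167
```

Run:
```python
from calc import *
x,y,z=arm.read_tool_pos()
arm.line_to([x,y,.24],.12); print(arm.read_finger_force(),arm.read_opening())
arm.movep([H[0],H[1],.21],down(np.pi+HY)); arm.pause(.2); print(arm.read_tool_pos())
arm.line_to([H[0],H[1],.177],.06); arm.pause(.3)
p=np.array(arm.read_tool_pos()); print(p,p[:2]-H[:2]); f0=np.array(arm.read_ft_force()); print(f0)
for i in range(16):
    z=.177-.001*(i+1); arm.line_to([H[0],H[1],z],.015); f=np.array(arm.read_ft_force())-f0
    p=arm.read_tool_pos(); print(round(z,4),round(p[2],4),f.round(2),np.array(arm.read_wrist_torque()).round(3))
    if abs(f[2])>4 or np.hypot(f[0],f[1])>5: break
print(arm.read_time())
cv2.imwrite("pics/ins.png",snapshot("wrist"))
```

```text
87.62664198875427 0.17336635624690816
[0.49632642 0.00169185 0.21000607]
[0.49585054 0.0031199  0.17730241] [1.31645443e-04 1.29930333e-05]
[ 0.07009848  1.12363794 -1.11557486]
0.176 0.176 [-0.39 -0.33 -0.4 ] [0.002 0.005 0.001]
0.175 0.1749 [-0.81 -0.97 -0.19] [ 0.038 -0.027  0.013]
0.174 0.1739 [ 0.62 -0.41 -0.84] [-0.01   0.072 -0.027]
0.173 0.1729 [ 0.27 -1.6  -0.35] [0.043 0.01  0.031]
0.172 0.1719 [ 0.42 -1.12 -0.33] [-0.032  0.01  -0.044]
0.171 0.1709 [ 0.04 -0.89 -1.37] [ 0.016 -0.007  0.044]
0.17 0.1699 [ 0.47 -1.59 -1.15] [0.011 0.017 0.007]
0.169 0.1689 [ 0.12 -1.48 -0.9 ] [ 0.043 -0.044  0.055]
0.168 0.1679 [ 1.07 -1.24 -1.2 ] [-0.001 -0.02  -0.021]
0.167 0.1669 [-0.11 -1.4  -0.37] [ 0.006 -0.039  0.006]
0.166 0.1659 [-0.02 -0.66 -0.59] [-0.027  0.005 -0.   ]
0.165 0.1649 [ 0.5  -1.64 -0.82] [-0.016 -0.041  0.002]
0.164 0.1646 [-0.59 -1.61  6.22] [-0.081  0.32   0.008]
16.4583
```

```bash
cat > turn.py <<'E'
from calc import *
import sys
def yaw(): 
    m=R.from_quat(arm.read_eef_rot()).as_matrix(); return np.arctan2(m[1,0],m[0,0])%(2*np.pi)
def rd(n=4):
    a=[(arm.read_ft_force(),arm.read_wrist_torque()) for _ in range(n) if arm.pause(.02) is None]; a=np.array(a).mean(0); return a[0],a[1]
def turn(y,yend,step,tmax):
    while y>yend:
        y-=step; arm.line_to([H[0],H[1],.1653],.02,ori=down(y)); f,t=rd()
        p=np.array(arm.read_tool_pos()); print(round(y,3),round(yaw(),3),(p-[*H[:2],0]).round(4)[:3],f.round(1),t.round(3),round(arm.read_time(),1))
        if t[2]>tmax or np.linalg.norm(f)>12: print("stop");break
    return y
E
python3 - <<'E'
from turn import *
arm.line_to([H[0],H[1],.1653],.01); print(rd()); y=np.pi+HY
turn(y,y-.2,.05,.4)
E
```

```text
turn.py:6: RuntimeWarning: Mean of empty slice.
  a=[(arm.read_ft_force(),arm.read_wrist_torque()) for _ in range(n) if arm.pause(.02) is None]; a=np.array(a).mean(0); return a[0],a[1]
  ret = ret.dtype.type(ret / rcount)
Traceback (most recent call last):
  File "turn.py", line 6, in rd
    a=[(arm.read_ft_force(),arm.read_wrist_torque()) for _ in range(n) if arm.pause(.02) is None]; a=np.array(a).mean(0); return a[0],a[1]
                                                                                                                                 ~^^^
IndexError: invalid index to scalar variable.
```

```bash
sed -i 's/ if arm.pause(.02) is None\]/ if (arm.pause(.02),1)]/' turn.py
python3 - <<'E'
from turn import *
print(rd()); y=np.pi+HY
turn(y,y-.2,.05,.4)
E
```

```text
(array([ 0.0239157 , -0.1750037 , -1.96578861]), array([ 0.00198036, -0.00666968,  0.01094799]))
3.14 3.141 [-0.000e+00  1.000e-04  1.652e-01] [ 0.1 -0.4 -1.8] [-0.038 -0.003  0.005] 17.2
3.09 3.091 [0.     0.0002 0.1653] [-0.1  0.9 -2. ] [ 0.147 -0.028  0.033] 17.6
3.04 3.041 [0.     0.0003 0.1653] [ 0.6  0.5 -2.3] [ 0.274 -0.051  0.113] 17.9
2.99 2.991 [0.     0.0002 0.1653] [ 0.3  1.2 -2.4] [ 0.373 -0.063  0.15 ] 18.2
2.94 2.941 [0.     0.0002 0.1653] [ 0.4  1.4 -2.6] [ 0.447 -0.045  0.173] 18.5
```

Run:
```python
from turn import *
y=turn(yaw(),2.45,.06,.32)
turn(y,1.8,.03,.32)
```

```text
2.881 2.883 [-0.      0.0002  0.1653] [-0.2  2.2 -2.5] [ 0.617 -0.065  0.129] 18.8
2.821 2.823 [-0.      0.0002  0.1653] [-0.2  2.7 -2.8] [ 0.671 -0.025  0.145] 19.1
2.761 2.763 [-0.      0.0002  0.1653] [ 0.2  2.5 -2.2] [ 0.744 -0.037  0.127] 19.5
2.701 2.703 [-0.      0.0002  0.1653] [ 0.3  2.7 -2.4] [ 0.864 -0.017  0.132] 19.8
2.641 2.643 [0.000e+00 1.000e-04 1.653e-01] [ 0.3  3.7 -2.6] [ 0.934 -0.058  0.144] 20.1
2.581 2.583 [0.000e+00 1.000e-04 1.653e-01] [ 0.7  3.7 -2.4] [ 0.965 -0.04   0.145] 20.4
2.521 2.523 [0.000e+00 1.000e-04 1.653e-01] [ 0.6  4.2 -2.6] [ 0.995 -0.094  0.132] 20.7
2.461 2.463 [0.000e+00 1.000e-04 1.653e-01] [ 0.4  3.9 -3.5] [ 1.053 -0.122  0.125] 21.0
2.401 2.403 [0.000e+00 1.000e-04 1.653e-01] [ 0.5  3.8 -3.2] [ 1.114 -0.151  0.133] 21.4
2.371 2.372 [0.000e+00 1.000e-04 1.653e-01] [ 0.7  4.6 -2.6] [ 1.174 -0.171  0.158] 21.7
2.341 2.342 [0.000e+00 1.000e-04 1.653e-01] [ 0.9  4.9 -2.5] [ 1.221 -0.161  0.141] 22.0
2.311 2.312 [0.000e+00 1.000e-04 1.653e-01] [ 0.8  4.4 -3.1] [ 1.252 -0.211  0.122] 22.3
2.281 2.282 [1.000e-04 1.000e-04 1.653e-01] [ 1.1  4.6 -2.7] [ 1.27  -0.238  0.137] 22.6
2.251 2.252 [0.     0.     0.1653] [ 1.2  4.4 -3. ] [ 1.288 -0.245  0.139] 22.9
2.221 2.222 [0.     0.     0.1653] [ 1.   4.7 -3.5] [ 1.324 -0.246  0.154] 23.3
2.191 2.192 [1.000e-04 0.000e+00 1.653e-01] [ 1.3  4.7 -3.2] [ 1.329 -0.321  0.224] 23.6
2.161 2.163 [0.000e+00 1.000e-04 1.653e-01] [ 0.9  4.8 -3.7] [ 1.334 -0.321  0.302] 23.9
2.131 2.134 [1.000e-04 1.000e-04 1.653e-01] [ 1.5  4.7 -3.4] [ 1.318 -0.317  0.396] 24.2
stop
```

Torque climbed linearly from about 0.14 to 0.40 N m, so the ring is home and firm. Next I relieve the twist, withdraw and return the spanner to its stand.

Run:
```python
from turn import *
y=yaw(); print(rd()[1])
for _ in range(6):
    y+=.025; arm.line_to([H[0],H[1],.1653],.02,ori=down(y)); f,t=rd(); print(round(y,3),f.round(1),t.round(3))
    if t[2]<.05: break
for z in(.167,.17,.175,.182): arm.line_to([H[0],H[1],z],.03); f,t=rd(); print(z,f.round(1),t.round(3))
arm.line_to([H[0],H[1],.235],.1); arm.pause(.2); print(arm.read_tool_pos(),arm.read_time(),arm.read_opening())
shot("after")
Y=np.pi+GY; T=[.57377,-.28496]
arm.movep([*T,.2],down(Y)); arm.pause(.3)
im=snapshot("scene"); im2=snapshot("wrist")
a=cv2.resize(cv2.imread("pics/after_raw.png"),(400,300)); b=cv2.resize(im[120:240,150:310],(400,300),interpolation=cv2.INTER_CUBIC); cv2.imwrite("pics/chk.png",np.vstack([np.hstack([a,b]),np.hstack([cv2.resize(im2,(400,300)),a*0])]))
print(arm.read_tool_pos(),arm.read_time())
```

```text
[ 1.36354085 -0.34788629  0.41495518]
2.159 [ 0.7  5.  -2.3] [ 1.391 -0.22   0.278]
2.184 [ 0.8  4.9 -3. ] [ 1.401 -0.201  0.207]
2.209 [ 0.9  5.1 -3.1] [ 1.429 -0.196  0.11 ]
2.234 [ 0.6  4.6 -2.2] [ 1.254 -0.191  0.075]
2.259 [ 0.3  3.5 -2. ] [ 0.978 -0.055  0.065]
2.284 [-0.3  2.1 -1.3] [0.644 0.062 0.045]
0.167 [-0.4  1.2 -1.8] [0.408 0.027 0.002]
0.17 [ 0.2  0.9 -1.3] [ 0.155 -0.027 -0.007]
0.175 [-0.1  0.2 -1.5] [0.015 0.016 0.012]
0.182 [-0.3  0.4 -1.5] [ 0.003 -0.007  0.007]
[0.49594896 0.0027024  0.23427705] 28.525 0.170476698943085
[ 0.57397318 -0.28441105  0.20015546] 30.2333
```

View pics/chk.png

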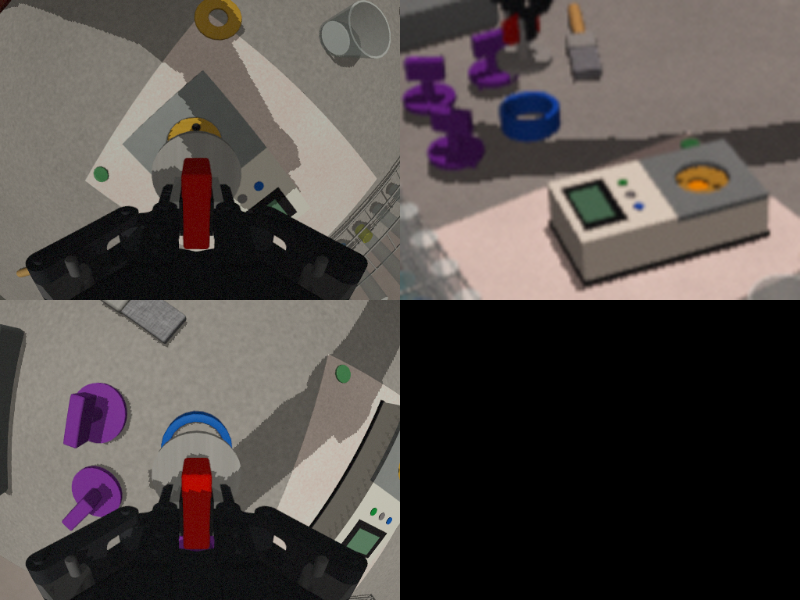

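The spanner is held straight over the empty blue stand. The visible ring hole (197,127 in the upper-left panel) lines up with the spanner, so the ring stayed turned. Now the guarded lowering.

Run:
```python
from turn import *
T=[.57377,-.28496]
arm.line_to([*T,.16],.08); arm.line_to([*T,.138],.05); arm.pause(.3); f0,_=rd(); print(arm.read_tool_pos(),f0)
z=.138
while z>.1315:
    z-=.0007; arm.line_to([*T,z],.015); f,t=rd(3); 
    if f[2]-f0[2]>2.5: break
print(z,f-f0,t,arm.read_tool_pos())
arm.move_gripper(.3); arm.pause(.2); print(arm.read_ft_force(),arm.read_opening())
arm.move_gripper(.7); x,y,_=arm.read_tool_pos(); arm.line_to([x,y,.24],.1)
t=np.array([np.cos(np.pi+GY),np.sin(np.pi+GY),0]); arm.line_to(np.array([.572,-.284,.264])-.07*t,.15); arm.pause(.3); pose=shot("e"); arm_t=arm.read_time(); print(pose,arm_t)
im=cv2.imread("pics/e_raw.png")[59:159,202:302]; a=cv2.resize(im,(400,400),interpolation=cv2.INTER_CUBIC)
b=cv2.resize(snapshot("scene")[120:220,150:250],(400,400),interpolation=cv2.INTER_CUBIC); cv2.imwrite("pics/e2.png",np.hstack([a,b]))
```

```text
[ 0.57386117 -0.28498871  0.13823528] [-0.30101126 -0.49436622 -1.60481898]
0.13239999999999996 [-0.83807627  0.85294911  7.00029496] [0.19164187 0.33531064 0.03477733] [ 0.57395463 -0.28504863  0.13325025]
[0.15337101 0.71199584 0.38911762] 0.29775708854481375
(array([ 0.63785126, -0.26298324,  0.26389906]), array([-1.56138393e-01,  9.87735123e-01, -1.58362757e-05, -3.59568702e-04])) 37.3417
```

View pics/e2.png

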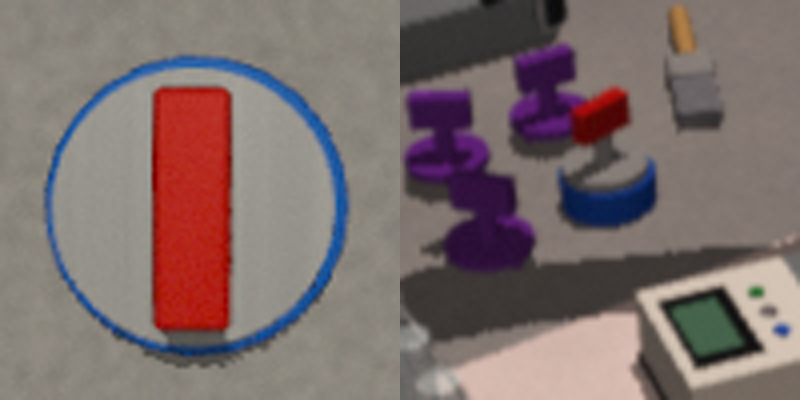

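The spanner stands centred and upright on its stand, with the disc concentric in the blue rim and the grip clear of the fingers. I'm handing in the job.

```bash
python3 -c "
from station import ticket; print(ticket.finish_job())"
```

```text
the job is handed in; nothing more can be done
None
```

The job is handed in: the ring was turned clockwise about 1 rad until it came up firm (about 0.4 N m), and the spanner is released, upright and centred on its blue stand; the verdict was not shown to me.

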